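Stack the last filter dish in the carrier by touch, then raise the carry handle

ROBOT

A 6-joint arm with a two-finger parallel gripper is mounted at the origin on a cart in front of the work surface, level with it; the furniture and walls round the work are solid. World frame = base frame: x ahead of the robot, y to its left, z up, the work surface at z = 0. Lengths are in m, angles in degrees, forces in N, time in s.
With the tool pointing down it reaches from about 0.4 to 0.825 m from the base axis. Payload 7 kg.
Tool frame: the origin (TCP) lies between the finger pads; the fingertips stand 25 mm ahead of it and the grasp point (between the pads) lies 6 mm ahead of it; z points along the fingers, y is the line along which they close (so a half turn about z gives the same grasp; the last joint's range is limited). The gripper opens to 88 mm and grips with 3 to 60 N. Pads are 19 mm wide; open, the fingers measure 130 mm over their backs; the gripper's body (78 mm by 193 mm) begins 47 mm behind the grasp point.
Start: joints at [85.205, 20.546, 0.682, 0, -70.136, -16.507], TCP at [0.245, 0.629, 0.252] pointing down, gripper open.
Joint ranges: [-176.03, 176.03], [-82.01, 121.73], [-58.28, 71.71], [-173.87, 95.51], [-174.79, -0.11], [-173.66, 173.66]. Speed limits (degrees/s): [136.94, 136.94, 172.46, 180, 180, 180].

INTERFACE

Orientations are given as [roll, pitch, yaw] about the fixed x, y, z axes, in that order (R = Rz(yaw) Ry(pitch) Rx(roll)).
In Python, from plant import ctrl gives the robot as it stands.
- The arm moves only by the shell command python3 drive.py 'ROWS'. ROWS is a JSON object with one list for each field, all of the same length, 1 to 8, a row being the entries at one place: tx, ty, tz (the shift in m), twist (a turn about the tool's z in degrees), aperture (the finger opening in m); each row is the pose to reach, as a shift and turn from the pose commanded when the command began, along the tool's axes at that moment; what a row does not reach only later rows make up. A row lasts 1/8 s, in which the tool goes at most 0.0625 m and 10.7 degrees, less where a joint would pass 70% of its speed; a pose out of reach is approached as far as the arm can. The fingers move at their own pace and stop on an object; the grip force is fixed at half the most. Time passes only in rows, so rows that do not move let the fingers close. It prints the time, the measured TCP pose, the force, the opening and the grip force at its end. Input that does not fit is refused with a message, and nothing moves.
- ctrl.get_obs(): the state, without advancing time (a new reading comes with each control period).
- ctrl.snapshot(name): name is "side" or "top" or "wrist"; returns a dict with "frame" (420x560x3 uint8, red, green, blue), "z_map" (420x560 float32, m along the optical axis (not along the pixel's ray), 0 where there is no reading), "fovy" (degrees; the focal length in pixels is half the picture's height over the tangent of half this angle, whatever the lens; pixels are square), "cx", "cy" (the principal point, pixels), "R" (3x3) and "t" (3): a world point X has camera coordinates R X + t; the wrist camera has in their place "T_tool_cam" (4x4, takes a point from camera to tool coordinates, whose origin is the TCP and whose axes are the flange's). Camera axes: x right, y down, z forward; pixel columns grow to the right and rows downward; lengths in m; the calibration is good to about 2 mm. The wrist camera is an equidistant fisheye: a pixel r from the principal point sees the ray r / f radians off the axis. A picture is of the moment at which its call begins: read the wrist's pose just before it.
- ctrl.close_job(): hands the job in; it is judged then, once.
The state is a dict: "clock": time; "joint_pos": joint angles; "qvel": joint speeds; "tau": joint torques, N m; "tool_pos": TCP position; "orientation": TCP orientation; "force": force on the tool from outside, world axes, zero at the start; "moment": the same for the moment, N m; "opening": finger opening in m; "gripper_force": force on a finger pad.
Only numpy, scipy, OpenCV 4.12 (cv2) and the standard library are available. Lean on these libraries where they do the work, as an engineer would, in place of code of your own. Each camera call takes 0.05 s, during which the arm holds its last target. There are 200 camera calls.

TASK

Make the dish carrier ready to be carried away: pick up the loose filter dish and, keeping it level, lower it between the carrier's guide wires until you feel it bear lightly on the top of the pile, and only then let go; how high the pile stands is not known, so do not drop the dish or press the pile down hard. After that swing the carrier's carry handle up until it snaps fully upright into its end stop, and leave it there. Do not disturb the jar, the bottle or the beaker.

Things in the scene. Friction and masses are not known exactly. Their poses are not given: they have to be found in the camera images.
- dish: The loose filter dish: a round flat closed dish, 52 mm in diameter and 14 mm high, white base with a clear lid and a white filter with a round brown-grey spot showing through, about 30 g; it lies level and alone on the worktop to the robot's right. Origin at the centre of its underside, z up. Grip it across the diameter.
- carrier: Dish carrier, heavy, does not move: round steel base 120 mm across and 8 mm thick with a blue cup in its middle (70 mm across, rim 50 mm above the worktop), four guide wires and a swinging carry handle. Origin: centre of the base's underside, on the axis of cup and pile; z up. The wide gaps between the wires face its +y and -y: lower the dish with a finger on each of these sides.
- mouth (a point): Point on the carrier's axis level with the tips of the guide wires, 108 mm above the worktop. The four upright wires (5 mm thick) stand on a circle of 32 mm radius, at 40 degrees either side of the carrier's +x and -x, and leave 3 mm to spare round a dish; their top 12 mm lean out by 5 mm as a lead-in.
- cup_floor (a joint): How far (m) the sprung floor hidden in the cup is pressed down. On it stands a pile of three dishes like the loose one; the floor's height differs each time, so the pile's top is somewhere from 63 to 92 mm above the worktop. Reads 0 at rest (also under four dishes), so it tells nothing of that height; gives from about 0.5 N on the pile, then 1 mm for every 1.2 N, at most 0.010.
- carry_handle (a joint): Angle (rad) of the carry handle, a U-shaped steel bail. 0: lying, its bar toward the carrier's -y and 0.09 rad above level; growing values swing the bar up; 1.47 to 1.48: upright at its end stop, the bar above the pile. Starts at 0 to 0.2 and stays where left. From 1.1 rad a spring plunger resists (up to about 3 N at the bar); once past 1.35 the handle snaps to the stop and is held.
- handle_grip (a point): Middle of the handle's cross bar, on the axis of its black sleeve (13 mm thick, 64 mm long, along the carrier's x), 150 mm from pivot.
- pivot (a point): Point on the handle's hinge axis, which runs along the carrier's x, 34 mm above the carrier's origin; the handle's legs stand at 47 mm either side, outside the guide wires.
- jar: Small white-capped round jar with a label, 48 mm in diameter, 60 mm high, a bystander; origin at the centre of its underside.
- bottle: White round bottle with an orange cap, 56 mm in diameter, 120 mm high, a bystander; origin at the centre of its underside.
- beaker: Glass beaker, 65 mm in diameter, 80 mm high, empty, a bystander; origin at the centre of its underside.

How it is judged (in metres and radians):
On the way, in this order (a step that is already met when the one before it is completed fails the run):
1. the held dish, between the guide wires, bears on the pile (the sprung floor gives a little) before it is let go, the handle still down (value of joint cup_floor above 0.0002 m and contact force between the fingers and dish above 0.5 N and horizontal distance between dish and carrier below 0.008 m and z of dish in the frame of carrier below 0.096 m and angle between dish's own z axis and vertical below 0.15 rad and value of joint carry_handle below 0.6 rad), for 0.1 s.
2. the dish is let go and lies level and still on the pile, the handle still down (contact force between the fingers and dish below 0.05 N and horizontal distance between dish and carrier below 0.008 m and z of dish in the frame of carrier between 0.06 and 0.096 m and angle between dish's own z axis and vertical below 0.1 rad and linear speed of dish below 0.02 m/s and value of joint carry_handle below 0.6 rad), for 0.3 s.
At the end, for the whole second after the job is handed in: The dish lies released, level (0.1 rad) and still on the pile between the guide wires: centre within 8 mm of the carrier's axis, underside 60 to 96 mm above the carrier's underside, sprung floor pressed under 2 mm. The carry handle stands upright at its end stop (above 1.42 rad) (value of joint carry_handle above 1.42 rad and horizontal distance between dish and carrier below 0.008 m and z of dish in the frame of carrier between 0.06 and 0.096 m and angle between dish's own z axis and vertical below 0.1 rad and linear speed of dish below 0.02 m/s and value of joint cup_floor below 0.002 m); the robot touches nothing.
It fails at once if the pile is pressed down hard (its sprung floor by more than 8 mm, about 10 N) (value of joint cup_floor above 0.008 m).
It fails at once if the dish is tipped by more than 0.5 rad (angle between dish's own z axis and vertical above 0.5 rad).
It fails at once if the jar, the bottle or the beaker is pushed by more than 20 mm or knocked over (distance of any of jar, bottle, beaker from where it was at the start of the episode above 0.02 m or angle between any of jar, bottle, beaker's own z axis and vertical above 0.4 rad).
It also fails if it takes over 64 s, if anything falls off the work surface, if the arm or the gripper's body presses on something with over 40 N, if the wrist force passes 120 N, or if a joint passes its speed limit or range.

## Working session

There is one attempt and no reset: what is moved stays moved. The work goes in short steps, Python scripts to look and compute and a shell command to move; the robot and the scene stay as the last step left them, time stands still between calls to the robot, and variables do not carry over. Pictures are saved under pics/ and viewed, at most 10 in all, crops included, and the job is handed in when it is done.

```bash
ls; mkdir -p pics
cat > h.py <<'E'
import numpy as np, cv2
from plant import ctrl
def snap(n, f=None):
    s=ctrl.snapshot(n)
    np.save('pics/%s.npy'%(f or n), s, allow_pickle=True)
    cv2.imwrite('pics/%s.png'%(f or n), s['frame'][:,:,::-1]); return s
def load(f): return np.load('pics/%s.npy'%f, allow_pickle=True).item()
def world(s,u,v,z=None):
    """pixel -> world; by depth or on plane z"""
    f=s['frame'].shape[0]/2/np.tan(np.radians(s['fovy']/2))
    d=np.array([(u-s['cx'])/f,(v-s['cy'])/f,1.])
    R,t=np.array(s['R']),np.array(s['t']); c=-R.T@t; r=R.T@d
    return c+r*((z-c[2])/r[2]) if z is not None else c+r*s['z_map'][int(round(v)),int(round(u))]
E
python3 - <<'E'
from h import *
o=ctrl.get_obs(); print({k:np.round(v,3).tolist() for k,v in o.items()})
for n in('top','side'): s=snap(n); print(n,s['fovy'],s['cx'],s['cy'],s['R'],s['t'])
E
```

```text
drive.py
pics
plant.py
{'clock': 0.0, 'joint_pos': [85.204, 20.591, 0.632, -0.02, -70.135, -16.507], 'qvel': [0.02, 0.064, -0.017, 0.004, 0.054, -0.098], 'tau': [-0.0, -58.271, 29.305, 6.997, 0.007, -0.0], 'tool_pos': [0.245, 0.628, 0.251], 'orientation': [179.905, -0.008, -21.309], 'force': [-0.241, 0.46, 0.535], 'moment': [0.008, 0.018, 0.044], 'gripper_force': 0.0, 'opening': 0.088}
top 57.838350326725376 277.21227126820617 206.6944980180369 [[-0.00886705 -0.99978395 -0.01879991]
 [-0.98763536  0.01169896 -0.15633149]
 [ 0.15651765  0.01718125 -0.98752571]] [-0.05539876  0.62530826  0.85701564]
side 51.78630439879965 276.513476657766 211.4198134696838 [[ 0.92803107 -0.37220462 -0.01490154]
 [-0.21459098 -0.50149222 -0.83812664]
 [ 0.3044816   0.7810053  -0.54527212]] [-0.60023944  0.1822259   0.89697231]
```

View pics/top.png

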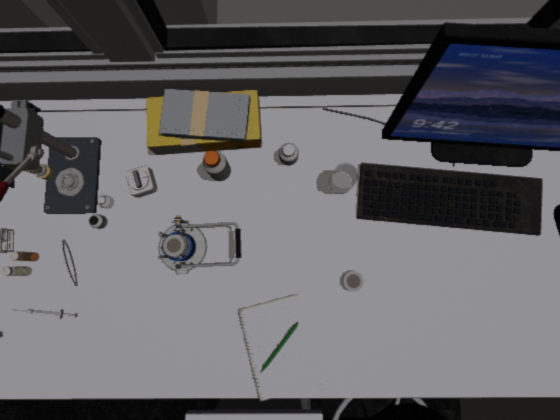

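View pics/side.png

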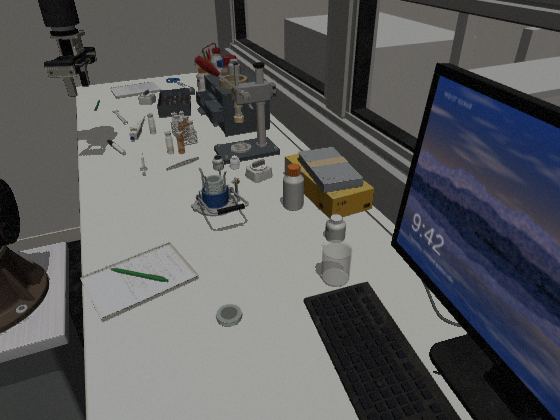

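The top picture shows the dish at about (353,281), the carrier's cup at about (180,246) and the handle bar at about (238,243), lying toward world -y. In the side picture the dish is at (229,315). I'll enlarge both next.

Run:
```python
from h import *
s=load('top'); f=s['frame'][:,:,::-1]
a=cv2.resize(f[205:290,145:255],None,fx=7,fy=7,interpolation=cv2.INTER_CUBIC)
cv2.imwrite('pics/c1.png',a[:595])
b=cv2.resize(f[255:305,325:380],None,fx=8,fy=8,interpolation=cv2.INTER_CUBIC)
t=load('side'); g=t['frame'][:,:,::-1]
c=cv2.resize(g[295:345,205:255],None,fx=8,fy=8,interpolation=cv2.INTER_CUBIC)
im=np.zeros((400,790,3),np.uint8); b=b[:, :390]; im[:,:390]=b; im[:,390:]=c[:400,:400]
cv2.imwrite('pics/c2.png',im)
for p in [(353,281),(181,247),(238,243)]: print(p,world(s,*p),world(s,*p,z=.014))
print(world(t,229,315),world(t,229,313,z=.014))
```

```text
(353, 281) [ 0.44818471 -0.24061789  0.01595983] [ 0.44811123 -0.24096287  0.014     ]
(181, 247) [0.52947548 0.15632761 0.08257133] [0.53318335 0.17495569 0.014     ]
(238, 243) [0.53753662 0.02762832 0.07748137] [0.54154029 0.03533324 0.014     ]
[ 0.32303332 -0.83256714  0.63287788] [ 0.45022029 -0.24403347  0.014     ]
```

View pics/c1.png

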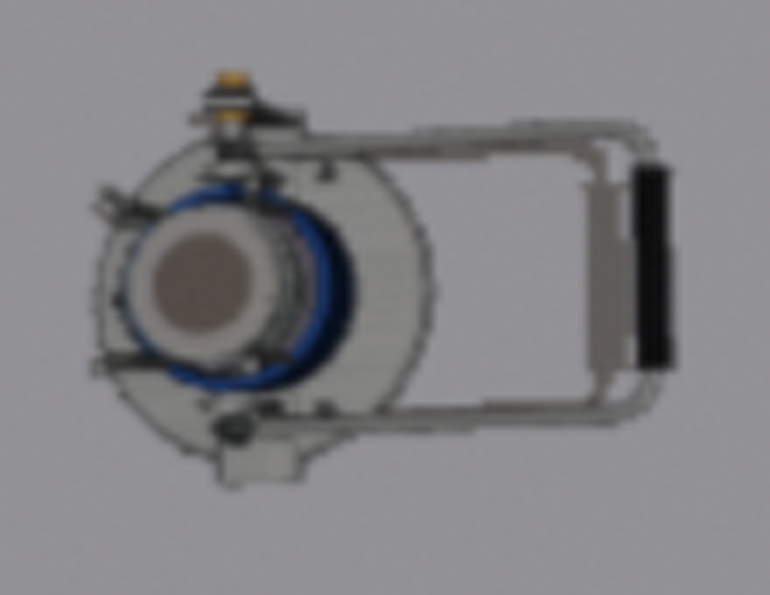

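View pics/c2.png

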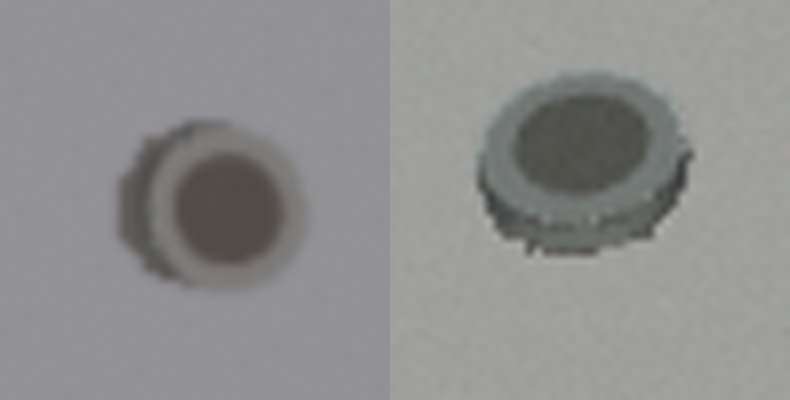

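c1 shows the base disc centred near crop (265,298), the pile's top dish at (203,284) and the bar's sleeve centred at (653,267). In c2 the dish's spot is at (229,208) in the top crop and (583,142) in the side crop.

Run:
```python
from h import *
s=load('top')
P=lambda x,y,z=None: world(s,145+(x-3)/7,205+(y-3)/7,z)
b=P(265,298,.008); print('base',b)
print('base extents',P(97,298,.008),P(433,298,.008),P(265,132,.008))
p=P(203,284); print('pile top',p)
for z in(.07,.08,.09): print(z,P(203,284,z))
h=P(653,267);print('bar',h); 
for y in(180,267,355): print(P(653,y))
print('dish',world(s,325+226/8,255+205/8,.014))
f=s['z_map'][205:290,145:255]
d=b-h; print('yaw if +y=',np.degrees(np.arctan2(-d[0],d[1])))
o=ctrl.get_obs(); print(o['tool_pos'],o['orientation'])
```

```text
base [0.53312282 0.17304164 0.008     ]
base extents [0.53370686 0.23246547 0.008     ] [0.53254015 0.1137588  0.008     ] [0.59182899 0.17482032 0.008     ]
pile top [0.53398388 0.17410938 0.08008909]
0.07 [0.53458057 0.17705019 0.07      ]
0.08 [0.53398915 0.17413535 0.08      ]
0.09 [0.53339772 0.17122051 0.09      ]
bar [0.53818172 0.02794578 0.07758914]
[0.5663434  0.02789897 0.07968235]
[0.53818172 0.02794578 0.07758914]
[0.50981106 0.0278384  0.07675456]
dish [ 0.44898707 -0.241594    0.014     ]
yaw if +y= 1.9968637442545776
[0.24509124 0.62849398 0.25071014] [ 1.79914970e+02 -6.16398159e-03 -2.13089544e+01]
```

```bash
cat >> h.py <<'E'
from scipy.spatial.transform import Rotation as Ro
def delta(target,yaw=None):
    o=ctrl.get_obs(); R=Ro.from_euler('xyz',o['orientation'],degrees=True)
    d=R.inv().apply(np.array(target)-o['tool_pos'])
    print('clock %.2f'%o['clock'],'tcp',np.round(o['tool_pos'],4),np.round(o['orientation'],2),'F',np.round(o['force'],2),'-> d',np.round(d,4), 'turn',None if yaw is None else round(o['orientation'][2]-yaw,2))
E
python3 drive.py '{"tx":[0.394, 0.394, 0.394, 0.394, 0.394, 0.394, 0.394, 0.394], "ty":[0.308, 0.308, 0.308, 0.308, 0.308, 0.308, 0.308, 0.308], "tz":[0, 0, 0, 0, 0, 0, 0, 0], "twist":[-22.3, -22.3, -22.3, -22.3, -22.3, -22.3, -22.3, -22.3], "aperture":[0.088, 0.088, 0.088, 0.088, 0.088, 0.088, 0.088, 0.088]}'
python3 -c "
from h import *
delta([.449,-.2416,.12],1)"
```

```text
clock: 1.1
tool_pos: [0.5009, 0.197, 0.2516]
orientation: [-180.0, 0.0, 1.0]
force: [1.0, 1.0, 0.3]
opening: 0.0877
gripper_force: 0.0
clock 1.10 tcp [0.5009 0.197  0.2516] [-179.99    0.      1.01] F [1.03 1.02 0.32] -> d [-0.0597  0.4376  0.1315] turn 0.01
```

```bash
python3 - <<'E'
from h import *
o=ctrl.get_obs(); s=snap('wrist','w1'); s['obs']=o; np.save('pics/w1.npy',s,allow_pickle=True); print(s['fovy'],s['cx'],s['cy'],s['T_tool_cam'])
E
python3 drive.py '{"tx":[-0.06, -0.06, -0.06, -0.06, -0.06, -0.06, -0.06, -0.06], "ty":[0.438, 0.438, 0.438, 0.438, 0.438, 0.438, 0.438, 0.438], "tz":[0, 0, 0, 0.05, 0.1, 0.13, 0.13, 0.13], "twist":[0, 0, 0, 0, 0, 0, 0, 0], "aperture":[0.088, 0.088, 0.088, 0.088, 0.088, 0.088, 0.088, 0.088]}'
python3 - <<'E'
from h import *
o=ctrl.get_obs(); s=snap('wrist','w2'); s['obs']=o; np.save('pics/w2.npy',s,allow_pickle=True); print(o['tool_pos'])
a,b=[load(k)['frame'][:,:,::-1] for k in('w1','w2')]
cv2.imwrite('pics/w12.png',np.hstack([cv2.resize(i,(400,300)) for i in(a,b)]))
E
```

```text
65.70646984690485 278.7692866197712 213.6042461216436 [[-4.88760689e-04 -9.57949443e-01 -2.86936623e-01  7.82674836e-02]
 [ 9.99999490e-01 -2.14524268e-04 -9.87176308e-04 -9.24131106e-04]
 [ 8.84110125e-04 -2.86936959e-01  9.57949059e-01 -1.33100701e-01]
 [ 0.00000000e+00  0.00000000e+00  0.00000000e+00  1.00000000e+00]]
clock: 2.15
tool_pos: [0.4465, -0.2419, 0.1197]
orientation: [-180.0, 0.1, 0.9]
force: [1.4, 0.7, 0.3]
opening: 0.0877
gripper_force: 0.0
[ 0.44652239 -0.24189266  0.11973103]
```

View pics/w12.png

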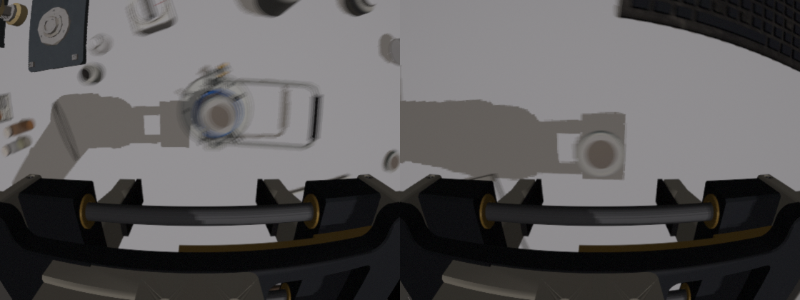

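Left (w1): the carrier's cup is at about (217,116) and the sleeve at (317,117), blurred. Right (w2): the dish's spot is at about (600,152), which is full-image (280,213).

```bash
cat >> h.py <<'E'
def wworld(s,u,v,z):
    f=s['frame'].shape[0]/2/np.tan(np.radians(s['fovy']/2))
    x,y=u-s['cx'],v-s['cy']; r=np.hypot(x,y)+1e-9; a=r/f
    T=np.array(s['T_tool_cam']); o=s['obs']; R=Ro.from_euler('xyz',o['orientation'],degrees=True)
    d=R.apply(T[:3,:3]@np.array([np.sin(a)*x/r,np.sin(a)*y/r,np.cos(a)])); c=R.apply(T[:3,3])+o['tool_pos']
    return c+d*(z-c[2])/d[2]
def wsnap(f):
    o=ctrl.get_obs(); s=snap('wrist',f); s['obs']=o; np.save('pics/%s.npy'%f,s,allow_pickle=True); return s
E
python3 - <<'E'
from h import *
a=wsnap('w3'); b=load('w1')
f=a['frame'][:,:,::-1]
g=cv2.cvtColor(f,cv2.COLOR_BGR2GRAY).astype(float)
A=cv2.resize(f[170:260,235:325],(400,400),interpolation=cv2.INTER_CUBIC)
B=cv2.resize(b['frame'][80:220,240:460,::-1],None,fx=1.8,fy=1.8,interpolation=cv2.INTER_CUBIC)
im=np.zeros((400,800,3),np.uint8); im[:,:400]=A; im[:B.shape[0],400:400+B.shape[1]]=B[:, :400]
cv2.imwrite('pics/c3.png',im)
E
```

```text
(no output)
```

View pics/c3.png

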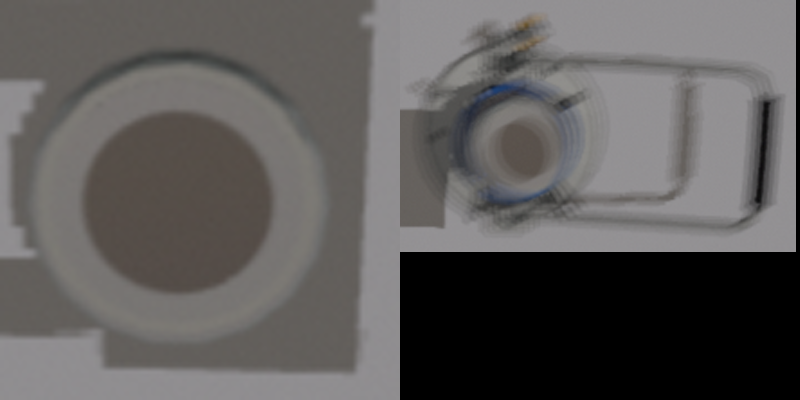

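The dish's spot is centred at crop (178,202) and its top rim at (181,200). The carrier picture is smeared because the arm was still moving.

Run:
```python
from h import *
s=load('w3')
W=lambda x,y,z: wworld(s,235+x*90/400-.4,170+y*90/400-.4,z)
print('spot',W(178,202,.013),'rim',W(181,200,.013)); print('diam',np.linalg.norm(W(37,200,.013)-W(327,200,.013)))
p=W(180,201,.013); delta([p[0],p[1],.0275],1)
```

```text
spot [ 0.45041005 -0.23890943  0.013     ] rim [ 0.45077703 -0.23942021  0.013     ]
diam 0.04991711753613543
clock 2.25 tcp [ 0.4455 -0.2421  0.1185] [-179.94    0.32    0.78] F [-0.32 -0.38 -0.84] -> d [ 0.0057 -0.0027  0.091 ] turn -0.22
```

```bash
python3 drive.py '{"tx":[0, 0, 0, 0], "ty":[0, 0, 0, 0], "tz":[0.04, 0.05, 0.05, 0.05], "twist":[0, 0, 0, 0], "aperture":[0.088, 0.088, 0.088, 0.088]}'; python3 -c "
from h import *
delta([.4500,-.2415,.0275],1)"
```

```text
clock: 2.75
tool_pos: [0.449, -0.2399, 0.0728]
orientation: [180.0, -0.1, 1.1]
force: [-0.3, -0.8, -0.3]
opening: 0.0877
gripper_force: 0.0
clock 2.75 tcp [ 0.449  -0.2399  0.0728] [ 1.7997e+02 -1.0000e-01  1.0500e+00] F [-0.3  -0.81 -0.25] -> d [0.0009 0.0015 0.0453] turn 0.05
```

Run:
```python
from h import *
for k in range(2):
    s=wsnap('w4%d'%k); o=s['obs']; f=s['frame'].astype(float)
    m=((f[:,:,0]-f[:,:,2])>8).astype(np.uint8); m[290:]=0
    n,l,st,c=cv2.connectedComponentsWithStats(m); i=1+np.argmax(st[1:,4]); print(st[i],c[i],np.round(o['tool_pos'],4),wworld(s,*c[i],.013))
```

```text
[ 254  218   52   48 1931] [279.42568617 241.8689798 ] [ 0.449  -0.2399  0.0728] [ 0.45076635 -0.23923246  0.013     ]
[ 254  219   52   48 1932] [279.3452381  241.98602484] [ 0.449  -0.24    0.0729] [ 0.45070455 -0.23920521  0.013     ]
```

```bash
python3 drive.py '{"tx":[0.0015, 0.0015, 0.0015, 0.0015, 0.0015, 0.0015, 0.0015, 0.0015], "ty":[0, 0, 0, 0, 0, 0, 0, 0], "tz":[0.03, 0.042, 0.045, 0.045, 0.045, 0.045, 0.045, 0.045], "twist":[0, 0, 0, 0, 0, 0, 0, 0], "aperture":[0.088, 0.088, 0.088, 0.088, 0.05, 0.046, 0.04, 0.04]}'
python3 drive.py '{"tx":[0, 0], "ty":[0, 0], "tz":[0, 0], "twist":[0, 0], "aperture":[0.04, 0.04]}'
```

```text
clock: 3.85
tool_pos: [0.4495, -0.2401, 0.0267]
orientation: [180.0, -0.0, 1.0]
force: [-0.1, 0.6, -0.7]
opening: 0.0532
gripper_force: 0.0
clock: 4.1
tool_pos: [0.4496, -0.2401, 0.0267]
orientation: [180.0, -0.0, 1.0]
force: [-1.0, 1.0, 2.1]
opening: 0.051
gripper_force: 30.0
```

```bash
python3 drive.py '{"tx":[0, 0, 0, 0, 0, 0, 0, 0], "ty":[0, 0, 0, 0, -0.05, -0.1, -0.15, -0.2], "tz":[-0.04, -0.1, -0.16, -0.22, -0.223, -0.223, -0.223, -0.223], "twist":[0, 0, 0, 0, 0, 0, 0, 0], "aperture":[0.04, 0.04, 0.04, 0.04, 0.04, 0.04, 0.04, 0.04]}'
python3 drive.py '{"tx":[0.005, 0.01, 0.01, 0.01, 0.01, 0.01, 0.01, 0.01], "ty":[-0.05, -0.1, -0.15, -0.2, -0.213, -0.213, -0.213, -0.213], "tz":[0, 0, 0, 0, 0, 0, 0, 0], "twist":[0, 0, 0, 0, 0, 0, 0, 0], "aperture":[0.04, 0.04, 0.04, 0.04, 0.04, 0.04, 0.04, 0.04]}'
python3 - <<'E'
from h import *
s=wsnap('w5'); print(s['obs']['tool_pos'],s['obs']['force'])
s2=snap('top','top2')
A=cv2.resize(s['frame'][60:300,140:480,::-1],None,fx=2.35,fy=2.35,interpolation=cv2.INTER_CUBIC)
cv2.imwrite('pics/c4.png',A[:600,:800]); print(A.shape)
E
```

```text
clock: 5.1
tool_pos: [0.4455, -0.0387, 0.2496]
orientation: [-180.0, -0.0, 1.0]
force: [1.5, 0.3, -1.0]
opening: 0.0511
gripper_force: 30.0
clock: 6.1
tool_pos: [0.4523, 0.172, 0.2496]
orientation: [-180.0, 0.0, 0.9]
force: [-0.4, 0.1, -0.6]
opening: 0.051
gripper_force: 30.0
[0.45231773 0.17200062 0.24962406] [-0.37731043  0.06873332 -0.6456231 ]
(564, 799, 3)
```

View pics/c4.png

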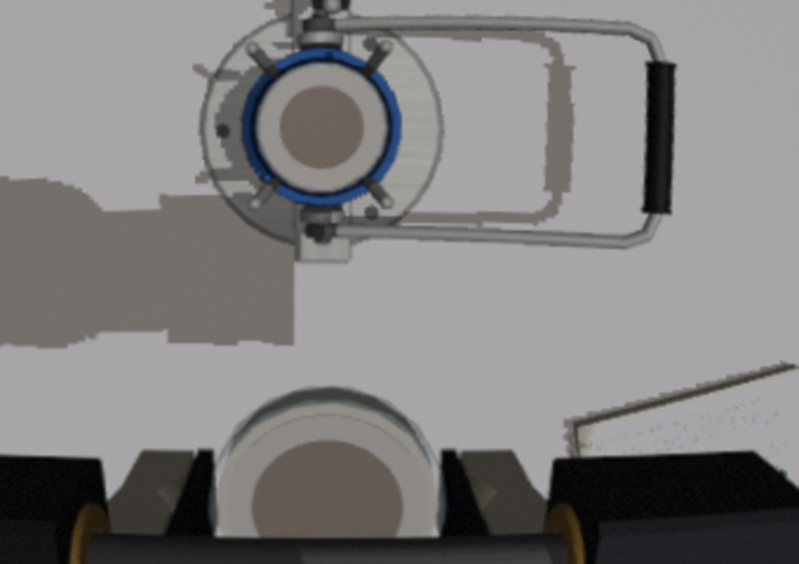

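Wire tips are at (254,50), (384,48), (258,202) and (388,202). The cup rim is centred at (322,127.5), the pile top at (322,127) and the base at x=321, and the sleeve runs (660,65) to (656,212). The held dish's spot is at x=327.

Run:
```python
from h import *
s=load('w5'); k=1/2.35
W=lambda x,y,z: wworld(s,140+(x-.7)*k,60+(y-.7)*k,z)
t=[W(*p,.108) for p in((254,50),(384,48),(258,202),(388,202))]
print('tips',np.round(t,4).tolist(),'mean',np.mean(t,0))
print('cup',W(322,127.5,.05),'base x->y',W(321,127.5,.008),'pile',W(322,127,.08))
print('cup dia',np.linalg.norm(W(243,127,.05)-W(401,127,.05)),'pile dia at z',[(z,np.linalg.norm(W(256,127,z)-W(388,127,z))) for z in(.065,.075,.085,.095)])
a,b=W(660,65,.078),W(656,212,.078); print('bar',a,b,'len',np.linalg.norm(a-b),'yaw',np.degrees(np.arctan2(a[1]-b[1],a[0]-b[0])))
# yaw from opposite tips pairs
t=np.array(t)
for i,j in((2,0),(3,1)): d=t[i]-t[j]; print(np.degrees(np.arctan2(d[1],d[0])))
print('held dish',W(327,500,.236)); o=s['obs'];print(o['tool_pos'])
z=s['z_map']
f=lambda x,y: z[int(60+y*k)-2:int(60+y*k)+3,int(140+x*k)-2:int(140+x*k)+3]
# pile height by depth
u,v=140+322*k,60+127*k; T=np.array(s['T_tool_cam']); c=Ro.from_euler('xyz',o['orientation'],degrees=True).apply(T[:3,3])+o['tool_pos']
R=Ro.from_euler('xyz',o['orientation'],degrees=True).as_matrix()@T[:3,:3]
p=W(322,127,.08); d=(p-c); zc=d@R[:,2]; print('pile by depth',c+d*np.median(f(322,127))/zc)
p=W(658,138,.08); d=(p-c); zc=d@R[:,2]; print('bar by depth',c+d*np.median(f(658,138))/zc)
m=np.mean(t,0); delta([m[0],m[1],.16],1)
```

```text
tips [[0.5627, 0.2006, 0.108], [0.564, 0.1548, 0.108], [0.5077, 0.1988, 0.108], [0.5084, 0.1521, 0.108]] mean [0.53572474 0.17658697 0.108     ]
cup [0.53564433 0.17662693 0.05      ] base x->y [0.53627938 0.17741805 0.008     ] pile [0.53538392 0.17640966 0.08      ]
cup dia 0.06795887295050917 pile dia at z [(0.065, np.float64(0.0541602604872512)), (0.075, np.float64(0.052455631122685774)), (0.085, np.float64(0.05075100175812035)), (0.095, np.float64(0.049046372393554916))]
bar [0.57033362 0.03643259 0.078     ] [0.50763745 0.0347303  0.078     ] len 0.06271928216644608 yaw 1.5552785467926953
-178.06292946709024
-177.26233709396237
held dish [0.45565781 0.17310528 0.236     ]
[0.45231773 0.17200062 0.24962406]
pile by depth [0.53535693 0.17639721 0.08169372]
bar by depth [0.53923539 0.03448655 0.07453995]
clock 6.20 tcp [0.4524 0.1722 0.2497] [-1.7999e+02 -1.0000e-02  9.3000e-01] F [-0.17 -0.09 -0.69] -> d [ 0.0834 -0.003   0.0897] turn -0.07
```

```bash
python3 drive.py '{"tx":[0.04, 0.082, 0.082, 0.082, 0.082, 0.082, 0.082], "ty":[-0.002, -0.002, -0.002, -0.002, -0.002, -0.002, -0.002], "tz":[0, 0, 0.04, 0.08, 0.09, 0.09, 0.09], "twist":[-1, -1, -1, -1, -1, -1, -1], "aperture":[0.04, 0.04, 0.04, 0.04, 0.04, 0.04, 0.04]}'
python3 - <<'E'
from h import *
delta([.5345,.1755,.16],1.9)
s=wsnap('w6'); t=snap('side','side2')
A=cv2.resize(s['frame'][150:330,160:400,::-1],(533,400),interpolation=cv2.INTER_CUBIC)
B=cv2.resize(t['frame'][120:240,175:255,::-1],(267,400),interpolation=cv2.INTER_CUBIC)
cv2.imwrite('pics/c5.png',np.hstack([A,B]))
E
```

```text
clock: 7.08
tool_pos: [0.5352, 0.1769, 0.1614]
orientation: [-179.9, -0.1, 2.0]
force: [0.2, -0.6, -0.5]
opening: 0.0515
gripper_force: 30.0
clock 7.08 tcp [0.5352 0.1769 0.1614] [-1.7993e+02 -1.4000e-01  2.0200e+00] F [ 0.2  -0.65 -0.46] -> d [-0.0008  0.0014  0.0014] turn 0.12
```

View pics/c5.png

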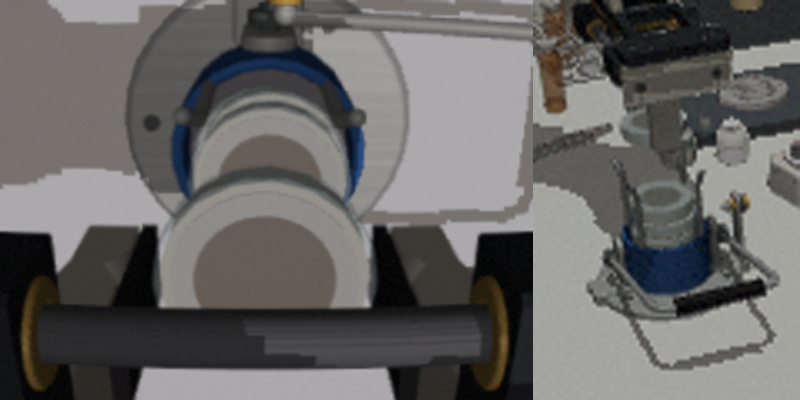

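The held dish's spot is centred at x=265, and its rim runs from 158 to 374. The two forward wire tips are at (183,118) and (356,118).

Run:
```python
from h import *
s=load('w6'); k=240/533
W=lambda x,y,z: wworld(s,160+x*k-.3,150+y*k-.3,z)
zt=s['obs']['tool_pos'][2]-.0267+.013
print('held',W(265,280,zt),'rim mid',W(266,280,zt),'diam',np.linalg.norm(W(158,280,zt)-W(374,280,zt)))
print('spot front edge',W(265,217,zt), 'rim front', W(265,172,zt))
print('tips',W(183,118,.108),W(356,118,.108), 'mid',W(269.5,118,.108)); print('tcp',s['obs']['tool_pos'])
delta([.5345,.1755,.16],1.9)
```

```text
held [0.53665571 0.17795265 0.14769244] rim mid [0.53666383 0.17772476 0.14769244] diam 0.049656274494276245
spot front edge [0.55226997 0.17849966 0.14769244] rim front [0.5627356  0.17886592 0.14769244]
tips [0.56361888 0.20096512 0.108     ] [0.56526389 0.15456213 0.108     ] mid [0.56440917 0.17777583 0.108     ]
tcp [0.53521178 0.17693394 0.16139244]
clock 7.17 tcp [0.535  0.1769 0.1612] [-1.7992e+02 -1.4000e-01  2.0100e+00] F [ 1.07  0.02 -1.07] -> d [-0.0005  0.0014  0.0012] turn 0.11
```

```bash
python3 drive.py '{"tx":[-0.0006, -0.0006, -0.0006, -0.0006, -0.0006, -0.0006, -0.0006], "ty":[0.0012, 0.0012, 0.0012, 0.0012, 0.0012, 0.0012, 0.0012], "tz":[0, 0.01, 0.02, 0.03, 0.04, 0.04, 0.04], "twist":[0, 0, 0, 0, 0, 0, 0], "aperture":[0.04, 0.04, 0.04, 0.04, 0.04, 0.04, 0.04]}'
python3 drive.py '{"tx":[0, 0, 0, 0], "ty":[0, 0, 0, 0], "tz":[0.003, 0.006, 0.006, 0.006], "twist":[0, 0, 0, 0], "aperture":[0.04, 0.04, 0.04, 0.04]}'
python3 drive.py '{"tx":[0], "ty":[0], "tz":[0], "twist":[0], "aperture":[0.04]}'
```

```text
clock: 8.05
tool_pos: [0.5339, 0.1753, 0.1196]
orientation: [180.0, -0.0, 2.0]
force: [-0.2, 0.8, 0.2]
opening: 0.0512
gripper_force: 30.0
clock: 8.55
tool_pos: [0.5338, 0.1752, 0.1136]
orientation: [-180.0, -0.0, 2.0]
force: [0.1, -0.6, 0.0]
opening: 0.051
gripper_force: 30.0
clock: 8.68
tool_pos: [0.5338, 0.1753, 0.1137]
orientation: [-180.0, -0.0, 2.0]
force: [-0.9, 0.2, -0.9]
opening: 0.0509
gripper_force: 30.0
```

Entered freely, with the underside at about 87 mm. I'll continue in 1 to 2 mm steps.

```bash
P='import re,sys
t=sys.stdin.read(); print(re.findall(r"tool_pos.*|force: \[.*",t))'
python3 drive.py '{"tx":[0, 0], "ty":[0, 0], "tz":[0.002, 0.002], "twist":[0, 0], "aperture":[0.04, 0.04]}' | python3 -c "$P"
python3 drive.py '{"tx":[0, 0], "ty":[0, 0], "tz":[0.002, 0.002], "twist":[0, 0], "aperture":[0.04, 0.04]}' | python3 -c "$P"
python3 drive.py '{"tx":[0], "ty":[0], "tz":[0], "twist":[0], "aperture":[0.04]}' | python3 -c "$P"
python3 drive.py '{"tx":[0, 0], "ty":[0, 0], "tz":[0.001, 0.001], "twist":[0, 0], "aperture":[0.04, 0.04]}' | python3 -c "$P"
python3 drive.py '{"tx":[0], "ty":[0], "tz":[0], "twist":[0], "aperture":[0.04]}' | python3 -c "$P"
```

```text
['tool_pos: [0.5336, 0.1751, 0.1114]', 'force: [0.1, 0.1, -0.1]']
['tool_pos: [0.5336, 0.1751, 0.1094]', 'force: [-0.6, 0.4, -0.4]']
['tool_pos: [0.5337, 0.1752, 0.1095]', 'force: [-1.2, 0.6, -0.4]']
['tool_pos: [0.5336, 0.1752, 0.1085]', 'force: [-1.0, -0.2, -1.0]']
['tool_pos: [0.5337, 0.1752, 0.1086]', 'force: [0.8, -0.0, -0.4]']
```

```bash
P='import re,sys
t=sys.stdin.read(); print(re.findall(r"tool_pos.*|force: \[.*",t))'
python3 drive.py '{"tx":[0, 0], "ty":[0, 0], "tz":[0.001, 0.001], "twist":[0, 0], "aperture":[0.04, 0.04]}' | python3 -c "$P"
python3 drive.py '{"tx":[0], "ty":[0], "tz":[0], "twist":[0], "aperture":[0.04]}' | python3 -c "$P"
python3 drive.py '{"tx":[0, 0], "ty":[0, 0], "tz":[0.001, 0.001], "twist":[0, 0], "aperture":[0.04, 0.04]}' | python3 -c "$P"
python3 drive.py '{"tx":[0], "ty":[0], "tz":[0], "twist":[0], "aperture":[0.04]}' | python3 -c "$P"
python3 drive.py '{"tx":[0], "ty":[0], "tz":[0], "twist":[0], "aperture":[0.04]}' | python3 -c "$P"
```

```text
['tool_pos: [0.5338, 0.1752, 0.1076]', 'force: [-0.3, -0.0, 0.9]']
['tool_pos: [0.5338, 0.1753, 0.1077]', 'force: [0.2, 0.5, 0.8]']
['tool_pos: [0.5338, 0.1752, 0.1066]', 'force: [-0.6, -1.0, 0.9]']
['tool_pos: [0.5338, 0.1753, 0.1067]', 'force: [0.0, 0.8, 1.9]']
['tool_pos: [0.5338, 0.1753, 0.1067]', 'force: [-0.4, 0.3, 1.4]']
```

```bash
P='import re,sys
t=sys.stdin.read(); print(re.findall(r"tool_pos.*|force: \[.*",t))'
python3 drive.py '{"tx":[0, 0], "ty":[0, 0], "tz":[0.001, 0.001], "twist":[0, 0], "aperture":[0.04, 0.04]}' | python3 -c "$P"
python3 drive.py '{"tx":[0], "ty":[0], "tz":[0], "twist":[0], "aperture":[0.04]}' | python3 -c "$P"
python3 drive.py '{"tx":[0], "ty":[0], "tz":[0], "twist":[0], "aperture":[0.04]}' | python3 -c "$P"
python3 drive.py '{"tx":[0], "ty":[0], "tz":[0], "twist":[0], "aperture":[0.04]}' | python3 -c "$P"
```

```text
['tool_pos: [0.5338, 0.1753, 0.1056]', 'force: [-0.6, 0.4, 3.8]']
['tool_pos: [0.5338, 0.1753, 0.1057]', 'force: [-1.0, -0.2, 2.6]']
['tool_pos: [0.5338, 0.1753, 0.1057]', 'force: [0.1, 1.1, 3.6]']
['tool_pos: [0.5338, 0.1753, 0.1056]', 'force: [-0.7, 0.4, 3.1]']
```

Contact is clear: the force has risen about 3.7 N in proportion to travel. I'll ease off 1.5 mm, release and rise.

```bash
python3 drive.py '{"tx":[0, 0, 0, 0, 0, 0, 0, 0], "ty":[0, 0, 0, 0, 0, 0, 0, 0], "tz":[-0.0015, -0.0015, -0.0015, -0.0015, -0.0015, -0.0015, -0.0015, -0.0015], "twist":[0, 0, 0, 0, 0, 0, 0, 0], "aperture":[0.04, 0.04, 0.06, 0.088, 0.088, 0.088, 0.088, 0.088]}'
python3 drive.py '{"tx":[0, 0, 0, 0, 0, 0, 0, 0], "ty":[0, 0, 0, 0, 0, 0, 0, 0], "tz":[0, 0, -0.02, -0.06, -0.12, -0.15, -0.15, -0.15], "twist":[0, 0, 0, 0, 0, 0, 0, 0], "aperture":[0.088, 0.088, 0.088, 0.088, 0.088, 0.088, 0.088, 0.088]}'
python3 - <<'E'
from h import *
t=snap('side','side3'); s=snap('top','top3')
A=cv2.resize(s['frame'][195:300,140:250,::-1],(420,400),interpolation=cv2.INTER_CUBIC)
B=cv2.resize(t['frame'][150:240,175:260,::-1],(378,400),interpolation=cv2.INTER_CUBIC)
cv2.imwrite('pics/c6.png',np.hstack([A,B])); delta([.5,.1,.2],2)
E
```

```text
clock: 12.18
tool_pos: [0.5337, 0.1752, 0.1071]
orientation: [180.0, 0.0, 2.0]
force: [0.1, 0.5, -0.9]
opening: 0.0871
gripper_force: 0.0
clock: 13.18
tool_pos: [0.5332, 0.175, 0.2564]
orientation: [180.0, 0.0, 2.0]
force: [-0.0, -0.0, -0.3]
opening: 0.0877
gripper_force: 0.0
clock 13.28 tcp [0.5331 0.1749 0.2558] [1.7994e+02 1.1000e-01 1.9900e+00] F [0.33 0.3  0.12] -> d [-0.0356  0.0736  0.0559] turn -0.01
```

View pics/c6.png

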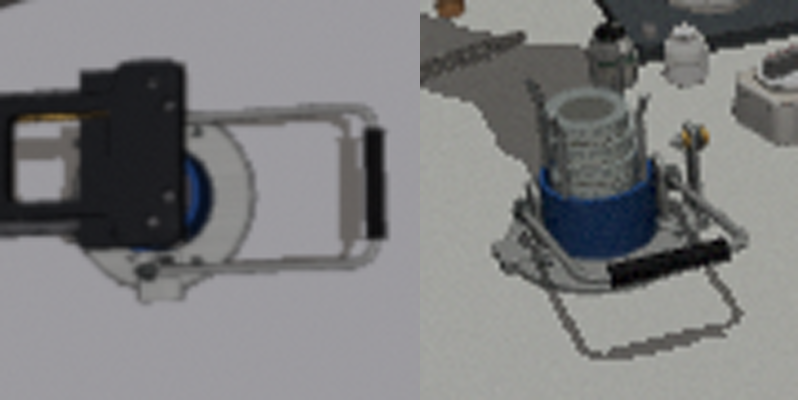

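The dish lies level on the pile between the wires, and the handle is still down. Next I'll grip the sleeve (height about 76 mm, 143 mm out) and follow its arc.

```bash
python3 drive.py '{"tx":[0, 0, 0, 0, 0, 0, 0, 0], "ty":[0.06, 0.12, 0.142, 0.142, 0.142, 0.142, 0.142, 0.142], "tz":[0, 0, 0.03, 0.08, 0.13, 0.165, 0.174, 0.174], "twist":[0, 0, 0, 0, 0, 0, 0, 0], "aperture":[0.088, 0.088, 0.088, 0.06, 0.06, 0.06, 0.06, 0.06]}'
python3 drive.py '{"tx":[0, 0, 0, 0, 0, 0, 0], "ty":[0, 0, 0, 0, 0, 0, 0], "tz":[0, 0, 0, 0, 0, 0, 0], "twist":[0, 0, 0, 0, 0, 0, 0], "aperture":[0.03, 0.02, 0.008, 0.008, 0.008, 0.008, 0.008]}'
```

```text
clock: 14.28
tool_pos: [0.5387, 0.0333, 0.0828]
orientation: [180.0, 0.1, 2.0]
force: [-0.4, -0.0, 0.4]
opening: 0.0602
gripper_force: 0.0
clock: 15.15
tool_pos: [0.5386, 0.0306, 0.0835]
orientation: [179.8, 0.1, 2.0]
force: [2.9, -16.6, 4.1]
opening: 0.0119
gripper_force: 30.0
```

```bash
python3 drive.py '{"tx":[0, 0, 0, 0, 0, 0, 0], "ty":[0.003, 0.003, 0, -0.0066, -0.0126, -0.0196, -0.0196], "tz":[0, 0, -0.013, -0.027, -0.0384, -0.0495, -0.0495], "twist":[0, 0, 0, 0, 0, 0, 0], "aperture":[0.008, 0.008, 0.008, 0.008, 0.008, 0.008, 0.008]}'
```

```text
clock: 16.02
tool_pos: [0.5382, 0.0524, 0.1348]
orientation: [179.9, -0.1, 2.1]
force: [1.3, -9.2, 3.5]
opening: 0.0119
gripper_force: 30.0
```

```bash
python3 drive.py '{"tx":[0, 0, 0, 0, 0, 0, 0], "ty":[-0.006, -0.015, -0.0245, -0.035, -0.046, -0.0575, -0.0575], "tz":[-0.012, -0.021, -0.0305, -0.038, -0.045, -0.051, -0.051], "twist":[0, 0, 0, 0, 0, 0, 0], "aperture":[0.008, 0.008, 0.008, 0.008, 0.008, 0.008, 0.008]}'
```

```text
clock: 16.9
tool_pos: [0.5367, 0.1108, 0.1858]
orientation: [180.0, -0.1, 2.1]
force: [-0.7, -5.0, 8.5]
opening: 0.0121
gripper_force: 30.0
```

```bash
python3 drive.py '{"tx":[0, 0, 0, 0, 0, 0], "ty":[-0.012, -0.024, -0.034, -0.044, -0.052, -0.052], "tz":[-0.007, -0.011, -0.014, -0.0152, -0.016, -0.016], "twist":[0, 0, 0, 0, 0, 0], "aperture":[0.008, 0.008, 0.008, 0.008, 0.008, 0.008]}'
```

```text
clock: 17.65
tool_pos: [0.5349, 0.1636, 0.2009]
orientation: [-179.9, -0.1, 2.1]
force: [1.9, -0.8, 8.0]
opening: 0.012
gripper_force: 30.0
```

```bash
python3 drive.py '{"tx":[0, 0, 0, 0, 0, 0, 0, 0], "ty":[0, 0, 0, 0, 0, 0, 0, 0], "tz":[0, 0, 0, 0, -0.04, -0.08, -0.12, -0.12], "twist":[0, 0, 0, 0, 0, 0, 0, 0], "aperture":[0.05, 0.088, 0.088, 0.088, 0.088, 0.088, 0.088, 0.088]}'
python3 drive.py '{"tx":[-0.03, -0.06, -0.06, -0.06], "ty":[0.05, 0.1, 0.15, 0.15], "tz":[0, 0, 0, 0], "twist":[0, 0, 0, 0], "aperture":[0.088, 0.088, 0.088, 0.088]}'
python3 - <<'E'
from h import *
t=snap('side','side4'); s=snap('top','top4')
A=cv2.resize(s['frame'][195:300,140:250,::-1],(420,400),interpolation=cv2.INTER_CUBIC)
B=cv2.resize(t['frame'][120:240,170:260,::-1],(378,504),interpolation=cv2.INTER_CUBIC)[:500]
im=np.zeros((500,798,3),np.uint8); im[:400,:420]=A; im[:,420:]=B
cv2.imwrite('pics/c7.png',im)
E
```

```text
clock: 18.65
tool_pos: [0.5354, 0.1627, 0.323]
orientation: [-179.9, -0.3, 2.0]
force: [-0.6, -0.4, -1.1]
opening: 0.085
gripper_force: 0.0
clock: 19.15
tool_pos: [0.4785, 0.0077, 0.3192]
orientation: [180.0, 0.0, 1.8]
force: [0.8, -0.1, 0.7]
opening: 0.0877
gripper_force: 0.0
```

View pics/c7.png

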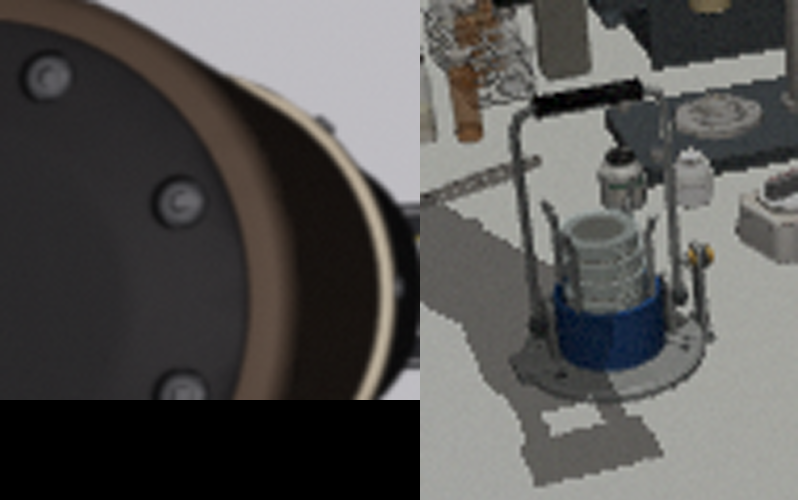

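The handle stands upright, with the sleeve at crop (588,97), and the dish lies level. I'll check the handle's angle numerically.

Run:
```python
from h import *
t=load('side4'); f=210/np.tan(np.radians(t['fovy']/2))
def pr(X):
    c=np.array(t['R'])@X+t['t']; return np.array([t['cx']+f*c[0]/c[2],t['cy']+f*c[1]/c[2]])
m=t['frame'][136:152,190:228].max(2)<45; v,u=np.nonzero(m); print('sleeve px',u.mean()+190,v.mean()+136,len(u), 'read',170+168*90/378,120+97*90/378)
for j in(1.2,1.3,1.4,1.475):
    a=j+.09; h=.15*np.cos(a); print(j,pr(np.array([.535+h*.035,.1755-h,.034+.15*np.sin(a)])))
```

```text
sleeve px 209.93162393162393 143.0 117 read 210.0 143.0952380952381
1.2 [213.75762106 150.91139763]
1.3 [211.91090831 147.38767068]
1.4 [210.12319048 144.42609556]
1.475 [208.83360115 142.5868488 ]
```

```bash
python3 -c "
from h import *
o=ctrl.get_obs(); print(o['clock'],abs(np.array(o['qvel'])).max()); print(ctrl.close_job())"
```

```text
19.25 1.4643784254508574
the job is handed in; nothing more can be done
None
```

I handed the job in at 19.25 s of the 64 s allowed. The dish was felt bearing on the pile at about 3.7 N and then released, and the last picture shows it level between the wires. The handle looks upright, reading about 1.41 to 1.46 rad (needs over 1.42), and I took it as snapped because I let go past 1.35; the hand-in returned no verdict.

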